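# Set the length fence of a vegetable cutting guide

## Task

Set the sliding fence of the cutting guide to its marked stop: press the ribbed pad in the middle of the carriage down to free its brake and, keeping it pressed, push the carriage along the rail until it sits right against the stop with the upright round pin. Then lift off so that the pad springs up and the brake holds the carriage there. Do not force the carriage along with the pad up, and leave the tools, crockery and vegetables where they are.

Things in the scene. Friction and masses are not known exactly. Their poses are not given: they have to be found in the camera images.
- guide: Cutting guide fixed to the table: white board 205 x 400 x 15 mm with an aluminium channel rail, 44 x 370 mm, along its far side. Origin on the table below the middle of the rail's centre line; x points across the rail, away from the board (board from x = -167 to +37 mm), y along the rail, z up. Rail top 37 mm above the table.
- pad_top (a point): Centre of the top of the ribbed black press pad in the carriage's middle, 51 mm above the table when up; 36 mm across the rail x 44 mm along it; moves straight down 5 mm. At each end of it along the rail a block of the carriage, 18 mm thick, rises 10 mm above the pad, 48 mm clear between them: a fingertip in this trough pushes the carriage either way. Across the rail the trough is open.
- carriage (a joint): Place of the steel carriage (84 mm along the rail, 50 mm wide, centred on the pad) in m: 0 at mid-rail, growing to the guide's +y. Pad up: braked, holds against 25 to 35 N; pad down: slides with about 1 N. Its fence plate, 8 mm thick, top 45 mm above the table, reaches over the board to 91 mm from the rail's centre line.
- release (a joint): Press pad in m: 0 up (brake on), 0.005 fully down. The spring takes about 9 N to begin and 11.5 N fully down; the brake is free from 2 mm down.
- pin_stop_mid (a point): Middle of the block top of the marked stop: aluminium block over the rail, 24 mm along the rail, 52 mm wide, top 57.5 mm above the table, with a dark steel pin 20 mm in diameter and 30 mm high upright in its middle. Fixed near either end of the rail. The carriage touches it when pad and stop centres are 54 mm apart.
- plain_stop_mid (a point): Middle of the top of the other stop: the same block without a pin, towards the other end of the rail. Not the one wanted.
- knife: Paring knife, 195 mm long, lying on the near part of the board. Leave alone.
- cucumber: Piece of cucumber, 42 mm in diameter, 60 mm high, standing on the near part of the board. Leave alone.
- turnip: Turnip, 60 mm wide and 59 mm high with its stalk, standing beyond the rail. Leave alone.
- bowl: White bowl, 90 mm wide, 35 mm high, beyond the rail. Leave alone.
- mug: Blue mug, 76 mm wide, 85 mm high, beyond the rail. Leave alone.
- peeler: Y-shaped peeler, 160 mm long, lying to the left of the board. Leave alone.
- jar: Lidded glass jar, 68 mm wide, 95 mm high, to the right of the board. Leave alone.

How it is judged:
By the outcome, as a careful person would: the job done as asked, in the order asked, and still so for the second after the job is handed in, with the robot touching nothing.
It also fails if it takes over 38 s, if anything falls off the work surface, if the arm or the gripper's body presses on something with over 40 N, if the wrist force passes 120 N, or if a joint passes its speed limit or range.

## Robot

A 6-joint arm with a two-finger parallel gripper is mounted at the origin on the work surface. World frame = base frame: x ahead of the robot, y to its left, z up, the work surface at z = 0. Lengths are in mm, angles in rad, forces in N, time in s.
With the tool pointing down it reaches from about 350 to 875 mm from the base axis. Payload 4.2 kg.
Tool frame: the origin (TCP) lies midway between the tips of the shut fingers; the grasp point (between the pads) lies 19 mm behind it (arm.tcp_to_grasp is the distance from the TCP to the grasp point, in mm); z points along the fingers, y is the line along which they close (so a half turn about z gives the same grasp; the last joint's range is limited). The gripper opens to 85 mm and grips with 20 to 120 N. Pads are 22 mm wide; open, the fingers measure 114 mm over their backs; the gripper's body (76 mm by 85 mm) begins 54 mm behind the grasp point. The pads swing forward as they close: fully open they stand 13 mm farther back than shut.
Start: joints at [0.259, 0.385, 0.008, 0, -1.194, -0.259], TCP at [624.979, 0.025, 231.312] pointing down, gripper open.
Joint ranges: [-3.14, 3.14], [-1.21, 2.06], [-1.07, 1.41], [-3.16, 2.05], [-2.99, -0.16], [-3.1, 3.1]. Speed limits (rad/s): [2.79, 2.79, 3.14, 3.14, 3.14, 3.14].

## Interface

Orientations are given as a unit quaternion [x, y, z, w].
In Python, from bench import arm gives the robot as it stands.
- The arm moves only by the tool arm_command, never from a script. Its argument "rows" is a list of rows, each a list of 2 entries, a list of its own where there are three numbers: the shift along the tool's x, y, z as a fraction of full scale, then the turn, a rotation vector about the tool's x, y, z as a fraction of full scale. In form: [[[x, y, z], [wx, wy, wz]], ...]. A call has 1 to 5 rows; each row is the pose to reach, as a shift and turn from the pose commanded when the call began, along the tool's axes at that moment, turning the shorter way round; what a row does not reach only later rows make up. Full scale, the value 1, is 0.25 m for a shift and 180 degrees for a turn. A row lasts 1/10 s, in which the tool goes at most 50 mm and 8.59 degrees, less where a joint would pass 70% of its speed; a pose out of reach is approached as far as the arm can. A call with a number of a shift or a turn outside -1 to 1 is refused whole. A call with a gripper value outside its range is refused whole. "grip" is the opening, from 0 (shut) to 1 (fully open), set as the call begins (left out, the last holds). The fingers move at their own pace and stop on an object; the grip force is fixed at half the most. Time passes only in rows, so rows that repeat a pose let the fingers close. It gives the time, the measured TCP pose, the force, the opening and the grip force at its end, in the units of the state.
- arm.read_state(): the state, without advancing time (a new reading comes with each control period).
- arm.get_image(name): name is "scene" or "side" or "wrist"; returns (picture, depth): 400x640x3 uint8, blue, green, red; 400x640 float32, mm along the optical axis (not along the pixel's ray), 0 where there is no reading.
- arm.camera_info(name): a dict with "fx", "fy", "cx", "cy" (pixels), "extrinsics" (4x4, takes a point from camera to world coordinates). Camera axes: x right, y down, z forward; pixel columns grow to the right and rows downward; lengths in mm; the calibration is good to about 2 mm. A picture is of the moment at which its call begins: read the wrist's pose just before it. camera_info takes no time and is no camera call; for the wrist camera it gives the pose at the moment of the call.
- arm.job_done(): hands the job in; it is judged then, once.
Trained networks look in the newest picture that a camera, given by its name, has taken for a name from the list of things; names that differ only in an ending like _2 or _b are one class to them, and where a whole thing is asked for, a point or a joint stands for the part that bears it (a point fixed in the world has none). Each returns a list of dicts, best first, with "score" (0 to 1); they miss things now and then, are a little off and sometimes report something else, mostly with a low value. They report only what shows in the picture. A call takes as long as a camera call.
- arm.spot_in(camera, query): "position" ([column, row] in pixels, amid what is visible of it).
The state is a dict: "clock": time; "joints": joint angles; "joint_vel": joint speeds; "joint_efforts": joint torques, N m; "position": TCP position; "ee_rot": TCP orientation; "contact_force": force on the tool from outside, world axes, zero at the start; "wrist_torque": the same for the moment, N m; "gripper_width": finger opening in mm; "grasp_force": force on a finger pad.
Only numpy, scipy, OpenCV 4.12 (cv2) and the standard library are available. Lean on these libraries where they do the work, as an engineer would, in place of code of your own. Each camera call takes 0.05 s, during which the arm holds its last target. There are 200 camera calls.

## Working session

There is one attempt and no reset: what is moved stays moved. The work goes in short steps, Python scripts to look and compute and a tool call to move; the robot and the scene stay as the last step left them, time stands still between calls to the robot, and variables do not carry over. Pictures are saved under pics/ and viewed, at most 10 in all, crops included, and the job is handed in when it is done.

Besides the shell and the picture viewer there is one more tool, called after "Request:" by a JSON object that holds its "method" and its "body". arm_command: Moves the arm, as the interface text tells. Shift numbers are shares of 0.25 m and turn numbers shares of 180 degrees, none past 1 either way. Its arguments: {"type":"object","properties":{"rows":{"type":"array","items":{"type":"array"}},"grip":{"type":"number"}},"required":["rows"]}

```bash
mkdir -p pics; cat > h.py <<'E'
import numpy as np, cv2
from bench import arm
def w(cam,uv,d,info=None):
    i=info or arm.camera_info(cam)
    p=np.array([(uv[0]-i['cx'])/i['fx']*d,(uv[1]-i['cy'])/i['fy']*d,d,1])
    return (np.array(i['extrinsics'])@p)[:3]
E
python3 - <<'E'
from h import *
s=arm.read_state();print(s['clock'],s['position'],s['ee_rot'],s['gripper_width'])
for c in ['scene','side','wrist']:
    im,d=arm.get_image(c); i=arm.camera_info(c); cv2.imwrite(f'pics/{c}0.png',im); np.save(f'{c}0.npy',d)
    for q in ['pad_top','pin_stop_mid','plain_stop_mid','carriage']:
        for r in arm.spot_in(c,q)[:2]:
            u,v=map(int,np.round(r['position'])); z=np.median(d[max(0,v-1):v+2,max(0,u-1):u+2])
            print(c,q,round(r['score'],2),u,v,w(c,(u,v),z,i).round(1))
E
```

```text
0.0 [6.24409894e+02 2.17858229e-02 2.30210810e+02] [-0.70704365  0.70716905  0.00073707 -0.00081819] 85.22521670181496
scene pad_top 0.46 326 191 [527.3  30.2  51.4]
scene pad_top 0.22 321 180 [419.9 -10.   23.9]
scene pin_stop_mid 0.76 275 190 [ 564.  -115.6   58.5]
scene plain_stop_mid 0.42 369 193 [523.  156.7  57.9]
scene carriage 0.93 327 192 [538.   35.5  55. ]
side pad_top 0.45 340 254 [517.5 166.   58.8]
side pin_stop_mid 0.61 329 166 [ 548.6 -114.2   60.7]
side pin_stop_mid 0.27 400 254 [385.8 171.6  72. ]
side plain_stop_mid 0.79 339 253 [519.8 162.3  57.4]
side plain_stop_mid 0.46 336 210 [528.2  31.4  52.9]
wrist pad_top 0.84 412 210 [532.7  34.2  51. ]
wrist pin_stop_mid 0.71 408 40 [ 556.9 -119.9   85.6]
wrist pin_stop_mid 0.46 293 204 [659.6  42.3   5. ]
wrist plain_stop_mid 0.75 404 308 [534.  147.9  56.5]
wrist carriage 0.6 417 201 [528.4  24.4  51.4]
```

View pics/wrist0.png

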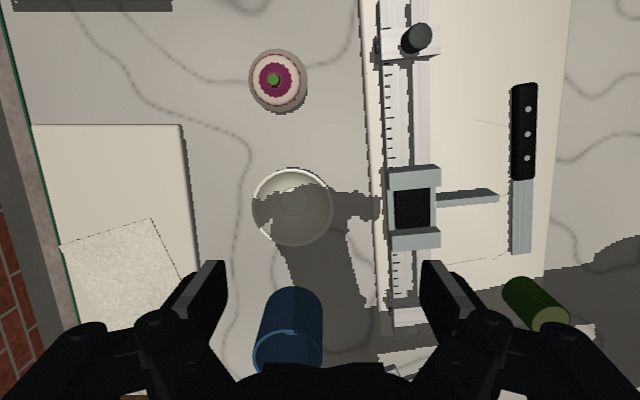

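View pics/side0.png

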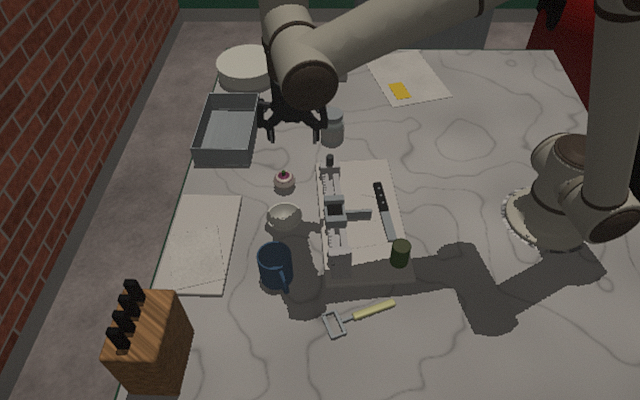

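```bash
python3 - <<'E'
from h import *
# height-map via wrist: list of points by height within rail region
d=np.load('wrist0.npy');i=arm.camera_info('wrist')
v,u=np.mgrid[0:400,0:640]
P=np.stack([(u-i['cx'])/i['fx']*d,(v-i['cy'])/i['fy']*d,d,np.ones_like(d)],-1)@np.array(i['extrinsics']).T
P=P[...,:3]; ok=(d>0)
np.save('P.npy',P)
R=ok&(P[...,0]>450)&(P[...,0]<620)&(abs(P[...,1]-15)<200)
def st(n,m):
    if m.sum()<5: print(n,m.sum());return
    q=P[m]; pts=q[:,:2].astype(np.float32); (c,s,a)=cv2.minAreaRect(pts); print(n,m.sum(),'med z',np.median(q[:,2]).round(1),'mean',q.mean(0).round(1),'rect',np.round(c,1),np.round(s,1),round(a,1))
z=P[...,2]
B=(abs(P[...,0]-535)<45)
st('pin',R&(z>80)&(z<92)&(P[...,1]<0)&(abs(P[...,0]-557)<30))
st('pinblk',R&(abs(z-57.5)<2)&(P[...,1]<-80)&(abs(P[...,0]-557)<45))
st('plain',R&(abs(z-57.5)<2)&(P[...,1]>120)&B)
st('blk61a',R&(abs(z-61)<2)&(P[...,1]<30)&(P[...,1]>-50)&B)
st('blk61b',R&(abs(z-61)<2)&(P[...,1]>30)&(P[...,1]<110)&B)
st('pad',R&(abs(z-51)<2)&(abs(P[...,1]-34)<35)&B)
E
```

```text
pin 584 med z 87.4 mean [ 548.7 -122.3   87. ] rect [ 548.1 -122.8] [19.4 18.9] 82.8
pinblk 1130 med z 57.6 mean [ 550.2 -121.5   57.6] rect [ 547.4 -122.8] [53.  24.3] 5.7
plain 605 med z 57.7 mean [527.4 158.1  57.7] rect [525.3 158. ] [39.5 25.2] 6.6
blk61a 945 med z 61.6 mean [534.9  -0.9  61.6] rect [ 5.35e+02 -5.00e-01] [50.6 18.7] 5.6
blk61b 823 med z 61.6 mean [528.2  64.6  61.5] rect [528.1  65. ] [50.7 18.8] 5.8
pad 1373 med z 51.7 mean [532.1  33.4  51.7] rect [531.7  31.6] [50.1 69.3] 5.8
```

The wrist picture shows the pin stop at the top (410,40), the carriage at (412,205) and the plain stop at (405,310). The side view agrees. Depth puts the pad at (531.6, 32.3) and the pin at (548, -122.8), so the rail is turned 6° and travel is about 102 mm. Tool x already points nearly along the rail towards the pin.

Request:
{"method": "arm_command", "body": {"rows": [[[-0.129,0.3736,0.2],[0,0,-0.0333]],[[-0.129,0.3736,0.4],[0,0,-0.0333]],[[-0.129,0.3736,0.4],[0,0,-0.0333]],[[-0.129,0.3736,0.4],[0,0,-0.0333]],[[-0.129,0.3736,0.4],[0,0,-0.0333]]], "grip": 0}}

```text
clock: 1.25
position: [531.5, 32.3, 131.3]
ee_rot: [0.744, -0.669, 0.0, 0.0]
contact_force: [1.1, -0.1, 0.7]
gripper_width: 12.3
grasp_force: 0.0
```

Request:
{"method": "arm_command", "body": {"rows": [[[0,0,0.1],[0,0,0]],[[0,0,0.2],[0,0,0]],[[0,0,0.22],[0,0,0]],[[0,0,0.22],[0,0,0]],[[0,0,0.22],[0,0,0]]]}}

```text
clock: 1.75
position: [533.4, 32.5, 77.9]
ee_rot: [0.743, -0.669, 0.001, -0.001]
contact_force: [0.1, -0.2, -0.3]
gripper_width: 0.1
grasp_force: 0.0
```

```bash
python3 - <<'E'
from h import *
from scipy.spatial.transform import Rotation as R
s=arm.read_state();print(s['clock'],s['position'],R.from_quat(s['ee_rot']).as_matrix().round(3),s['gripper_width'],s['contact_force'])
im,d=arm.get_image('wrist');cv2.imwrite('pics/wrist1.png',im)
for q in ['pad_top','pin_stop_mid']: print(q,arm.spot_in('wrist',q)[:2])
E
```

```text
1.75 [533.40934485  32.53439527  77.88226057] [[ 0.105 -0.995  0.003]
 [-0.995 -0.105  0.001]
 [-0.    -0.003 -1.   ]] 0.065082250022387 [ 0.1332855  -0.24151267 -0.25411471]
pad_top [{'position': [325.8, 228.9], 'score': 0.78}]
pin_stop_mid []
```

View pics/wrist1.png

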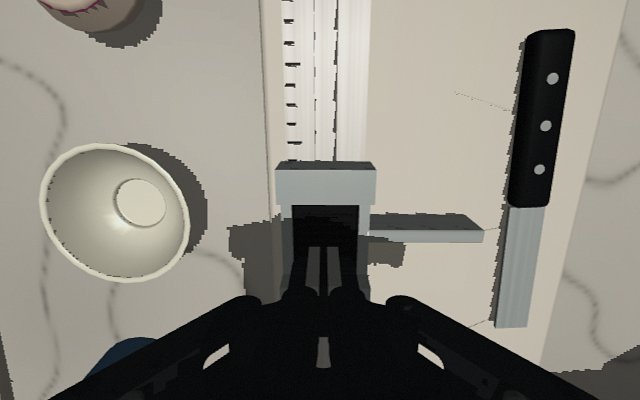

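The fingertips at (325,250) sit centred over the pad, in the trough and lined up with the rail. Going down.

Request:
{"method": "arm_command", "body": {"rows": [[[0,0,0.06],[0,0,0]],[[0,0,0.084],[0,0,0]],[[0,0,0.1],[0,0,0]],[[0,0,0.108],[0,0,0]],[[0,0,0.108],[0,0,0]]]}}

```text
clock: 2.4
position: [531.6, 32.2, 50.5]
ee_rot: [0.743, -0.669, 0.0, 0.0]
contact_force: [-3.4, 0.7, 9.1]
gripper_width: 0.0
grasp_force: 4.5
```

Request:
{"method": "arm_command", "body": {"rows": [[[0,0,0.008],[0,0,0]],[[0,0,0.016],[0,0,0]],[[0,0,0.02],[0,0,0]],[[0,0,0.02],[0,0,0]]]}}

```text
clock: 2.8
position: [531.7, 32.2, 46.5]
ee_rot: [0.743, -0.669, 0.0, 0.0]
contact_force: [-5.1, 0.1, 12.3]
gripper_width: 0.3
grasp_force: 6.1
```

Request:
{"method": "arm_command", "body": {"rows": [[[0.016,0,0.003],[0,0,0]],[[0.036,0,0.003],[0,0,0]],[[0.06,0,0.003],[0,0,0]],[[0.084,0,0.003],[0,0,0]],[[0.108,0,0.003],[0,0,0]]]}}

```text
clock: 3.3
position: [534.5, 5.1, 46.4]
ee_rot: [0.744, -0.669, 0.0, 0.0]
contact_force: [-6.1, 1.2, 15.8]
gripper_width: 0.2
grasp_force: 8.1
```

Request:
{"method": "arm_command", "body": {"rows": [[[0.04,0,0],[0,0,0]],[[0.08,0,0],[0,0,0]],[[0.12,0,0],[0,0,0]],[[0.16,0,0],[0,0,0]],[[0.2,0,0],[0,0,0]]]}}

```text
clock: 3.8
position: [539.7, -44.9, 46.4]
ee_rot: [0.744, -0.669, 0.0, 0.0]
contact_force: [-7.0, 0.5, 15.8]
gripper_width: -0.1
grasp_force: 7.9
```

```bash
python3 - <<'E'
from h import *
s=arm.read_state();print(s['clock'],s['position'],s['contact_force'])
im,d=arm.get_image('wrist');cv2.imwrite('pics/wrist2.png',im)
E
```

```text
3.8 [539.65037435 -44.88385028  46.43212444] [-6.97749307  0.54220473 15.75353904]
```

View pics/wrist2.png

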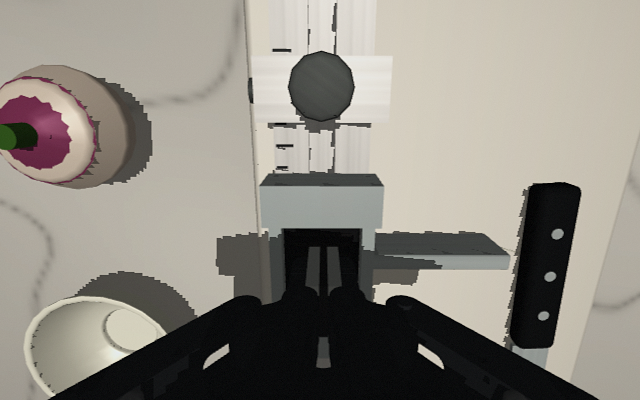

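The carriage slides along with the pad down. The gap to the stop block runs from row 125 to row 175. The fence end at (510,250) passes clear of the knife.

Request:
{"method": "arm_command", "body": {"rows": [[[0.03,0,0],[0,0,0]],[[0.056,0,0],[0,0,0]],[[0.076,0,0],[0,0,0]],[[0.088,0,0],[0,0,0]]]}}

```text
clock: 4.25
position: [541.9, -66.9, 46.4]
ee_rot: [0.743, -0.669, 0.0, 0.0]
contact_force: [-5.5, 0.8, 16.0]
gripper_width: -0.0
grasp_force: 7.9
```

Request:
{"method": "arm_command", "body": {"rows": [[[0.008,0,0],[0,0,0]],[[0.016,0,0],[0,0,0]],[[0.02,0,0],[0,0,0]],[[0.02,0,0],[0,0,0]]]}}

```text
clock: 4.65
position: [542.6, -70.1, 46.4]
ee_rot: [0.743, -0.669, 0.0, -0.001]
contact_force: [-6.6, 7.5, 16.4]
gripper_width: 0.3
grasp_force: 8.1
```

It now meets the stop: 7.5 N along the rail, where the stop was expected. Lifting straight up.

Request:
{"method": "arm_command", "body": {"rows": [[[0,0,-0.012],[0,0,0]],[[0,0,-0.03],[0,0,0]],[[0,0,-0.1],[0,0,0]],[[0,0,-0.25],[0,0,0]],[[0,0,-0.4],[0,0,0]]]}}

```text
clock: 5.15
position: [542.1, -71.3, 144.5]
ee_rot: [0.743, -0.669, -0.0, 0.001]
contact_force: [1.1, 0.9, 1.1]
gripper_width: 0.1
grasp_force: 0.0
```

Request:
{"method": "arm_command", "body": {"rows": [[[-0.1,0,-0.1],[0,0,0]],[[-0.1,0,-0.1],[0,0,0]],[[-0.1,0,-0.1],[0,0,0]]]}}

```text
clock: 5.45
position: [539.9, -45.9, 169.2]
ee_rot: [0.743, -0.669, 0.0, -0.001]
contact_force: [-0.1, 0.2, 0.3]
gripper_width: -0.0
grasp_force: 0.0
```

```bash
python3 - <<'E'
from h import *
s=arm.read_state();print(s['clock'],s['position'],s['contact_force'])
i=arm.camera_info('wrist');im,d=arm.get_image('wrist');cv2.imwrite('pics/wrist3.png',im)
v,u=np.mgrid[0:400,0:640]
P=(np.stack([(u-i['cx'])/i['fx']*d,(v-i['cy'])/i['fy']*d,d,np.ones_like(d)],-1)@np.array(i['extrinsics']).T)[...,:3]
z=P[...,2];B=(d>0)&(abs(P[...,0]-545)<40)
for n,m in [('pinblk',B&(abs(z-57.5)<1.5)&(P[...,1]<-105)&(P[...,1]>-145)),('front',B&(abs(z-61.5)<1.5)&(P[...,1]<-85)&(P[...,1]>-125)),('pad',B&(abs(z-51)<4)&(abs(P[...,1]+70)<15)&(abs(P[...,0]-542)<12))]:
    q=P[m]; 
    if len(q)>5: print(n,len(q),np.median(q,0).round(1),cv2.minAreaRect(q[:,:2].astype(np.float32)))
E
```

```text
5.45 [539.87407825 -45.90409456 169.21516212] [-0.13089442  0.16951394  0.25806647]
pinblk 1600 [ 548.  -122.9   57.5] ((547.69482421875, -122.96026611328125), (52.16343307495117, 23.150514602661133), 5.99858283996582)
front 1631 [ 545.6 -102.5   61.5] ((545.546630859375, -102.2702865600586), (50.012840270996094, 17.5302791595459), 6.010332107543945)
pad 1119 [542.  -70.3  51.8] ((541.9888916015625, -69.98966217041016), (23.95355224609375, 29.95602798461914), 0.07165393233299255)
```

View pics/wrist3.png

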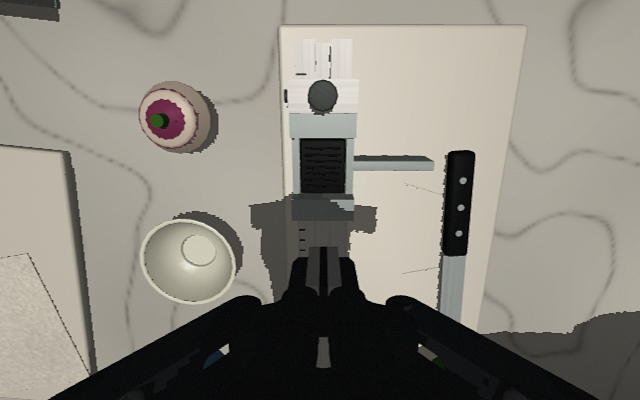

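The carriage block and the pin stop meet at (322,113), with centres 20.8 mm apart (21 mm means touching). The pad is up at about 51 mm, and the knife, bowl and turnip look untouched.

```bash
python3 -c "
from bench import arm
print(arm.job_done())"
```

```text
the job is handed in; nothing more can be done
None
```

The carriage is right against the pin stop with the pad sprung up, so the brake should hold it there; the arm is clear, and I handed the job in at about 5.5 s (limit 38 s).

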